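Shut the cover and latch the grease trap under the sink

TASK

The little grease trap under the sink has been cleaned and its cover is still standing ajar. Push the cover down until it is fully shut, then push both yellow latch levers over towards the trap, past their middle, so that each snaps down over the cover and stays there. Pushing is all it takes: do not pull the cover further open, and leave the tumbler, scoop, spare gasket and pipe clamp where they are.

Things in the scene. Friction and masses are not known exactly. Their poses are not given: they have to be found in the camera images.
- trap: The grease trap: a fixed open stainless steel box, 160 (its x) by 220 (its y) by 103 mm high with a red seal round the rim. White pipe stubs with grey collars stand out 30 mm from both y ends. Origin: centre of its underside, on the floor. Its own x axis points away from the latch side (front) to the hinge side; the front faces roughly to the robot, yaw up to 0.4 rad either way. Fixed.
- lid (a joint): Hinge of the cover, rad: 0 = shut, growing as the front edge rises (range 0 to 1.2). The cover is an aluminium plate 166 by 226 by 9 mm, hinged along the trap's back edge (trap frame x = +80 mm, z = 103 mm). It starts 0.40 to 0.65 rad open. Stiff friction hinge: it stays at any angle, a push of 2 to 5 N near the pad closes it. When shut its top is 112 mm above the floor, its front edge at trap frame x = -83 mm.
- lid_pad (a point): Centre of the top of the round black rubber pad (44 mm wide, 3 mm thick) on the cover, 100 mm from the hinge, midway along the trap's y. A good place to push. With the cover shut it lies at trap frame x = -20 mm, y = 0, 115 mm above the floor. Its z axis is the cover's normal.
- latch_left (a joint): Turn of the left latch lever (the one at the trap's +y side), rad: 0 = open stop (leaning 0.6 rad from upright away from the trap), 0.6 = upright (dead centre), 1.2 = locked stop (leaning 0.6 rad over the cover). A spring snaps it from centre to the nearer stop; about 3 N square to the lever at the tip moves it off a stop. Starts at 0.
- latch_tip_left (a point): Free end of the left latch lever, 85 mm from its pivot. The outer half of the lever is a yellow round grip 18 mm thick; the inner half is a 12 mm steel bar. Open, the tip is 191 mm above the floor; upright, 206 mm; locked, 191 mm. A thin steel nose 37 mm long turns with the lever: when open it points up and slightly towards the cover, and lies on the cover's front edge when locked.
- latch_pivot_left (a point): Pivot of the left latch lever, centre of a dark steel bracket 48 mm wide on the trap's front wall: trap frame x = -102 mm, 121 mm above the floor, trap frame y anywhere from +30 to +85 mm. Its axes are parallel to the trap's: the lever swings about y, from -x (open) to +x (locked).
- latch_right (a joint): Turn of the right latch lever (the one at the trap's -y side), rad: 0 = open stop (leaning 0.6 rad from upright away from the trap), 0.6 = upright (dead centre), 1.2 = locked stop (leaning 0.6 rad over the cover). A spring snaps it from centre to the nearer stop; about 3 N square to the lever at the tip moves it off a stop. Starts at 0.
- latch_tip_right (a point): Free end of the right latch lever, 85 mm from its pivot. The outer half of the lever is a yellow round grip 18 mm thick; the inner half is a 12 mm steel bar. Open, the tip is 191 mm above the floor; upright, 206 mm; locked, 191 mm. A thin steel nose 37 mm long turns with the lever: when open it points up and slightly towards the cover, and lies on the cover's front edge when locked.
- latch_pivot_right (a point): Pivot of the right latch lever, centre of a dark steel bracket 48 mm wide on the trap's front wall: trap frame x = -102 mm, 121 mm above the floor, trap frame y anywhere from -30 to -85 mm. Its axes are parallel to the trap's: the lever swings about y, from -x (open) to +x (locked).
- tumbler: Stainless steel tumbler standing upright, 70 mm wide, 100 mm tall, loose. Origin: centre of its underside.
- scoop: Pink plastic scoop lying on the floor, 130 by 50 by 30 mm, loose. Origin: centre of its underside; bowl towards its +x.
- gasket: Spare red hard silicone gasket ring lying flat, 64 mm outside, 42 mm inside, 6 mm thick, loose. Origin: centre of its underside.
- pipe_clamp: Round metal pipe clamp lying flat, 61 mm wide with a screw block on one side (reaching 44 mm from the centre), 13 mm high, loose. Origin: centre of its underside.

How it is judged:
By the outcome, as a careful person would: the job done as asked, in the order asked, and still so for the second after the job is handed in, with the robot touching nothing.
It also fails if it takes over 53 s, if anything falls off the work surface, if the arm or the gripper's body presses on something with over 40 N, if the wrist force passes 120 N, or if a joint passes its speed limit or range.

ROBOT

A 6-joint arm with a two-finger parallel gripper is mounted at the origin on the work surface. World frame = base frame: x ahead of the robot, y to its left, z up, the work surface at z = 0. Lengths are in m, angles in rad, forces in N, time in s.
With the tool pointing down it reaches from about 0.275 to 0.875 m from the base axis. Payload 12.5 kg.
Tool frame: the origin (TCP) lies on the centre line of the jaws, within the pads' length; the fingertips stand r.finger_overhang ahead of it and the grasp point (between the pads) lies 3 mm ahead of it (r.finger_overhang is the distance from the TCP to the fingertips, in m); z points along the fingers, y is the direction in which the jaws open and shut (so a half turn about z gives the same grasp; the last joint's range is limited). The gripper opens to 85 mm and grips with 20 to 120 N. Pads are 22 mm wide; open, the fingers measure 114 mm over their backs; the gripper's body (76 mm by 85 mm) begins 54 mm behind the grasp point. The pads swing forward as they close: fully open they stand 13 mm farther back than shut.
Start: joints at [-1.335, 0.351, 1.652, -0, 1.139, -0.085], TCP at [0.173, -0.522, 0.253] pointing down, gripper open.
Joint ranges: [-2.75, 2.75], [-0.79, 2.1], [0.01, 2.65], [-1.57, 4.71], [0.07, 3.14], [-2.87, 2.87]. Speed limits (rad/s): [2.22, 2.22, 2.79, 3.14, 3.14, 3.14].

INTERFACE

Orientations are given as a unit quaternion [x, y, z, w].
In Python, from cell import r, optics gives the robot as it stands. The module is installed in compiled form; this text tells all that it offers. Calls block until the motion is done:
- r.move_to(position, orientation): joint-space move of the TCP to a pose.
- r.move_linear(position, rot=None, vel=0.15): straight line of the TCP; rot=None keeps the orientation; vel is the mean speed in m/s.
- r.set_joints(angles): joint-space move.
- r.set_gripper(opening, squeeze=None): opening from 0.0 (shut) to 1.0 (fully open); squeeze is the grip in N (None keeps the last); returns when the fingers have stopped.
- r.sleep(seconds).
- r.inverse_kinematics(position, orientation): joint angles nearest the present ones, or None.
- optics.get_image(name): name is "scene" or "top" or "wrist"; returns a dict with "pixels" (480x640x3 uint8, red, green, blue), "depth" (480x640 float32, m along the optical axis (not along the pixel's ray), 0 where there is no reading), "fx", "fy", "cx", "cy" (pixels), "D" ([k1, k2, p1, p2, k3] as OpenCV has them; the pictures are not rectified), "camera_from_world" (4x4, takes a point from world to camera coordinates); the wrist camera has in their place "mount" (4x4, takes a point from camera to tool coordinates, whose origin is the TCP and whose axes are the flange's). Camera axes: x right, y down, z forward; pixel columns grow to the right and rows downward; lengths in m; the calibration is good to about 2 mm. A picture is of the moment at which its call begins: read the wrist's pose just before it.
A pose or a line that the arm cannot do raises r.PlanningError and nothing moves.
- r.hand_in(): hands the job in, once; it reports no verdict.
Readings, each from a call of its own:
- r.current_t(): time.
- r.current_q(): joint angles.
- r.current_qvel(): joint speeds.
- r.current_effort(): joint torques, N m.
- r.current_tool_pos(): TCP position.
- r.current_ee_rot(): TCP orientation.
- r.current_contact_force(): force on the tool from outside, world axes, zero at the start.
- r.current_torque(): the same for the moment, N m.
- r.current_opening(): opening from 0.0 (shut) to 1.0 (fully open).
Only numpy, scipy, OpenCV 4.12 (cv2) and the standard library are available. Lean on these libraries where they do the work, as an engineer would, in place of code of your own. Each camera call takes 0.05 s, during which the arm holds its last target.

## Working session

There is one attempt and no reset: what is moved stays moved. The work goes in short steps, each a Python script; the robot and the scene stay as the last script left them, time stands still between calls to the robot, and variables do not carry over. Pictures are saved under pics/ and viewed, and the job is handed in when it is done.

```bash
mkdir -p pics; cat > h.py <<'E'
import numpy as np, cv2
from cell import r, optics
def save(name,out):
    im=optics.get_image(name); cv2.imwrite('pics/'+out,im['pixels'][:,:,::-1]); np.savez('pics/'+out[:-4]+'.npz',**im); return im
E
python3 - <<'E'
from h import *
print(r.current_t(), r.finger_overhang, r.current_ee_rot())
for n in ['scene','top']:
    im=save(n,n+'0.png'); print(n,im['fx'],im['cx'],im['cy'],im['D'],np.round(im['camera_from_world'],3).tolist())
E
```

```text
0.0 0.022 [ 9.87162267e-01  1.59719386e-01 -4.91312776e-05 -6.10832712e-04]
scene 624.7338247185523 327.69642122359863 245.727054960729 [0.0146123 0.        0.        0.        0.       ] [[0.128, 0.992, -0.005, -0.134], [0.647, -0.088, -0.757, -0.278], [-0.752, 0.093, -0.653, 1.637], [0.0, 0.0, 0.0, 1.0]]
top 551.5290484988702 326.0477951382633 237.11758741314128 [-0.00215974  0.          0.          0.          0.        ] [[-0.014, -1.0, 0.018, 0.048], [-0.997, 0.012, -0.072, 0.602], [0.072, -0.019, -0.997, 1.034], [0.0, 0.0, 0.0, 1.0]]
```

View pics/scene0.png

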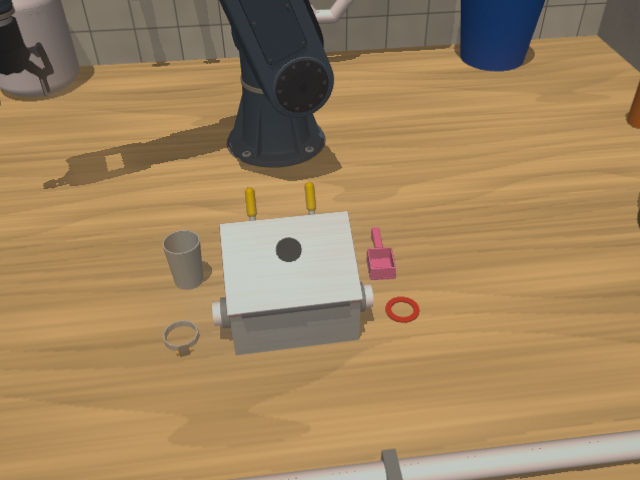

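View pics/top0.png

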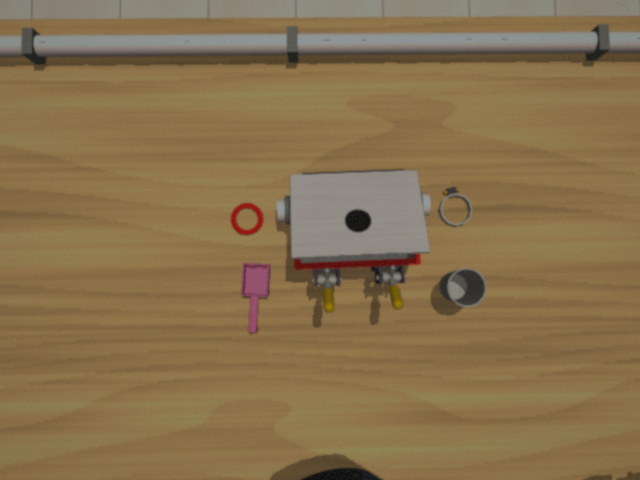

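The scene view shows the ajar lid with its black pad at (289,250) and the yellow grips at (251,202) and (310,197). In the top view the pad is at (358,220) and the grips at about (329,300) and (396,297). The tumbler is at (463,288), right of the trap. Next I'll measure these.

```bash
cat >> h.py <<'E'
def K(im): return np.array([[im['fx'],0,im['cx']],[0,im['fy'],im['cy']],[0,0,1.]])
def ray(im,uv):
    uv=np.array(uv,float).reshape(-1,1,2); n=cv2.undistortPoints(uv,K(im),im['D']).reshape(-1,2)
    T=np.array(im['camera_from_world']); R=T[:3,:3]; o=-R.T@T[:3,3]
    d=np.c_[n,np.ones(len(n))]@R   # depth-scaled
    return o,d
def atz(im,uv,z):
    o,d=ray(im,uv); return o+d*((z-o[2])/d[:,2])[:,None]
def atd(im,uv):
    o,d=ray(im,uv); uv=np.array(uv).reshape(-1,2).astype(int); return o+d*im['depth'][uv[:,1],uv[:,0]][:,None]
def tri(i1,p1,i2,p2):
    o1,d1=ray(i1,p1);o2,d2=ray(i2,p2);d1=d1[0];d2=d2[0]
    s=np.linalg.lstsq(np.c_[d1,-d2],o2-o1,rcond=None)[0]
    a=o1+s[0]*d1;b=o2+s[1]*d2; return (a+b)/2,np.linalg.norm(a-b)
def comps(m,amin=30):
    n,l,s,c=cv2.connectedComponentsWithStats(m.astype(np.uint8)); return [(s[i],c[i],l==i) for i in range(1,n) if s[i,4]>amin]
def yellow(im):
    h=cv2.cvtColor(im['pixels'],cv2.COLOR_RGB2HSV); return (h[...,0]>18)&(h[...,0]<32)&(h[...,1]>225)&(h[...,2]>90)
E
python3 - <<'E'
import numpy as np,cv2
from h import *
np.set_printoptions(precision=4,suppress=True)
I={n:dict(np.load(f'pics/{n}0.npz')) for n in ['scene','top']}
for n,im in I.items():
    for s,c,m in comps(yellow(im),40):
        ys,xs=np.nonzero(m); print(n,'yellow',s,c); 
        P=atd(im,np.c_[xs,ys]); print('  depth pts mean',P.mean(0),'zmax',P[:,2].max(), 'xmin',P[:,0].min())
    g=im['pixels'].max(2)<70
    # pad
    roi=np.zeros_like(g); 
    if n=='scene': roi[225:275,260:320]=1
    else: roi[200:240,335:385]=1
    for s,c,m in comps(g&roi,80):
        ys,xs=np.nonzero(m); P=atd(im,np.c_[xs,ys]); print(n,'pad',s,c,np.median(P,0))
    # lid plane
    box=(235,300,230,340) if n=='scene' else (185,240,300,415)
    yy,xx=np.mgrid[box[0]:box[1]:3,box[2]:box[3]:3]
    P=atd(im,np.c_[xx.ravel(),yy.ravel()]); c=np.median(P,0)
    for _ in range(5):
        U,S,V=np.linalg.svd(P-P.mean(0),full_matrices=False);nn=V[2]*np.sign(V[2][2]);d=(P-P.mean(0))@nn; P=P[abs(d)<.004]
    print(n,'normal',nn,'tilt',np.arccos(nn[2]),'yaw',np.arctan2(-nn[1],-nn[0]),len(P),P.mean(0))
E
```

```text
scene yellow [306 183   7  13  65] [308.9846 188.0154]
  depth pts mean [0.5017 0.0375 0.1954] zmax 0.8576770329082559 xmin 0.47809825429491937
scene yellow [246 188   7  22 109] [249.2844 196.6422]
  depth pts mean [ 0.5023 -0.0712  0.1874] zmax 0.8576770329082559 xmin 0.4819637792315278
scene normal [0.2314 0.0347 0.9722] tilt 0.23615167098952225 yaw -2.992726399053885 74 [ 0.6478 -0.0215  0.1423]
top yellow [390 286  12  22 162] [395.821  297.0185]
  depth pts mean [ 0.4927 -0.0678  0.1836] zmax 1.0732002825407774 xmin 0.4767806073359366
top yellow [324 289   9  23 167] [328.0958 299.8503]
  depth pts mean [0.4895 0.0411 0.1782] zmax 0.19499594762628392 xmin 0.4720879517494926
top pad [346 210  25  22 425] [357.6424 220.32  ] [ 0.6202 -0.0105  0.1572]
top normal [0.6501 0.0044 0.7599] tilt 0.7076704277008081 yaw -3.1347894558514287 74 [ 0.6378 -0.0117  0.1449]
```

```bash
python3 - <<'E'
import numpy as np,cv2
from h import *
np.set_printoptions(precision=4,suppress=True)
I={n:dict(np.load(f'pics/{n}0.npz')) for n in ['scene','top']}
a=cv2.resize(I['scene']['pixels'][175:365,205:405],None,fx=3,fy=3,interpolation=cv2.INTER_CUBIC)
b=cv2.resize(I['top']['pixels'][160:320,275:495],None,fx=3.5,fy=3.5,interpolation=cv2.INTER_CUBIC)
cv2.imwrite('pics/cs.png',a[:,:,::-1]);cv2.imwrite('pics/ct.png',b[:,:,::-1])
for n,im in I.items():
    v=im['depth'][180:300,220:420]; print(n,(v>0).mean())
    h=cv2.cvtColor(im['pixels'],cv2.COLOR_RGB2HSV)
    m=((h[...,1]<60)&(h[...,2]>125))
    roi=np.zeros_like(m); 
    if n=='scene': roi[200:330,205:370]=1
    else: roi[150:268,280:440]=1
    for s,c,mm in comps(m&roi,2000):
        k=np.ones((5,5),np.uint8); mm=cv2.morphologyEx(mm.astype(np.uint8),cv2.MORPH_OPEN,np.ones((13,13),np.uint8))
        cn=max(cv2.findContours(mm,cv2.RETR_EXTERNAL,cv2.CHAIN_APPROX_NONE)[0],key=cv2.contourArea)
        print(n,s,cv2.approxPolyDP(cv2.convexHull(cn),6,True).reshape(-1,2).tolist())
        ys,xs=np.nonzero(mm); ok=im['depth'][ys,xs]>0; P=atd(im,np.c_[xs,ys][ok]); print(len(P))
        P=P[(P[:,2]>.09)&(P[:,2]<.3)]
        for t in [.02,.01,.006,.004,.004]:
            q=np.linalg.svd(P-P.mean(0),full_matrices=False)[2][2];q*=np.sign(q[2]); P=P[abs((P-P.mean(0))@q)<t]
        print(len(P),q,'tilt',np.arccos(q[2]),'yaw',np.arctan2(q[1],q[0]),P.mean(0),P.min(0),P.max(0))
E
```

```text
scene 0.995875
scene [  212   211   158   114 12003] [[347, 212], [361, 299], [227, 314], [220, 224]]
11535
11219 [0.4423 0.0135 0.8968] tilt 0.45834573274574875 yaw 0.030422195151251177 [ 0.642  -0.0129  0.1447] [ 0.5606 -0.1257  0.1068] [0.717  0.1032 0.1854]
top 0.99525
top [  290   170   141    87 10407] [[416, 171], [427, 250], [292, 256], [291, 175]]
10158
10102 [0.4446 0.0124 0.8956] tilt 0.4609217310511764 yaw 0.02777847869729665 [ 0.6341 -0.0101  0.1466] [ 0.5602 -0.1239  0.1052] [0.7121 0.104  0.1855]
```

View pics/cs.png

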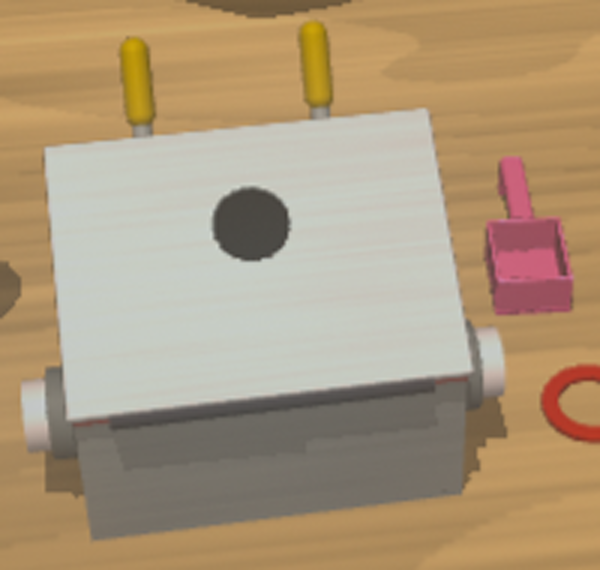

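View pics/ct.png

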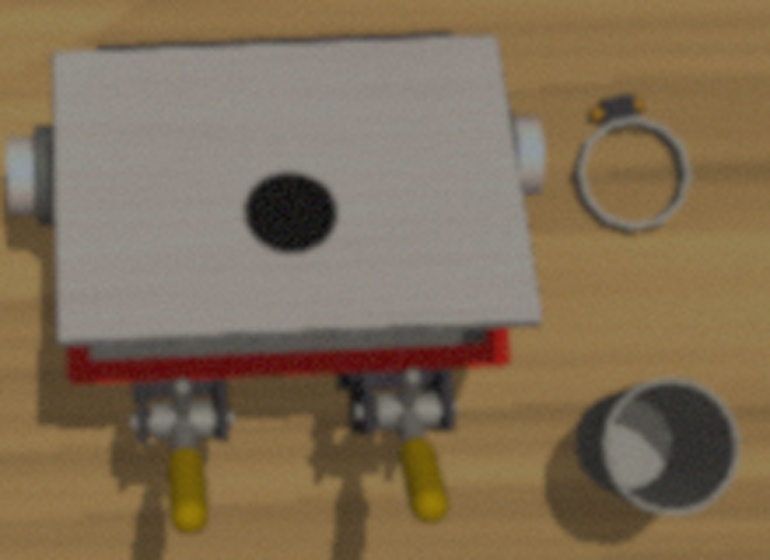

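```bash
python3 - <<'E'
import numpy as np,cv2
from h import *
np.set_printoptions(precision=4,suppress=True)
I={n:dict(np.load(f'pics/{n}0.npz')) for n in ['scene','top']}
S,T=I['scene'],I['top']
B=atz(T,[[290,174.5],[417,170.5]],.111); print('back',B, np.linalg.norm(B[0]-B[1]))
Bs=atz(S,[[362,299.5],[227,315]],.111); print('backS',Bs,np.linalg.norm(Bs[0]-Bs[1]))
for b in (B,Bs): d=b[0]-b[1]; print('yaw',np.arctan2(-d[0],d[1]))
F=atz(T,[[292,257],[428.5,251.5]],.111+.166*np.sin(.46)); print('front',F,np.linalg.norm(F[0]-F[1]))
d=F[0]-F[1]; print('yaw',np.arctan2(-d[0],d[1]))
yaw=.03
for n,b in (('T',B.mean(0)),('S',Bs.mean(0))):
    # back top edge = hinge + 9mm*(sin,cos)
    hx=b[:2]-.009*np.sin(.46)*np.array([np.cos(yaw),np.sin(yaw)])
    print('trap origin',n,hx-.08*np.array([np.cos(yaw),np.sin(yaw)]))
print('pad',tri(T,[357.6,220.3],S,[288.7,249.7]))
print('tipL',tri(T,[329,306.5],S,[309.5,184]),atz(T,[[329,306.5]],.191))
print('tipR',tri(T,[397.5,303],S,[249.7,189.5]),atz(T,[[397.5,303]],.191))
# gripping grey bracket barrels, z .121
print('piv',atz(T,[[275+182/3.5,160+418/3.5],[275+407/3.5,160+410/3.5]],.127))
print('tumbler',atz(T,[[463,288]],.05),atd(T,[[484,288]]))
E
```

```text
back [[ 0.7071  0.1038  0.111 ]
 [ 0.712  -0.1209  0.111 ]] 0.22470118333346065
backS [[ 0.7118  0.1019  0.111 ]
 [ 0.7172 -0.1211  0.111 ]] 0.22305188417421717
yaw 0.021540030413075464
yaw 0.02401554591216507
front [[ 0.559   0.0984  0.1847]
 [ 0.565  -0.1223  0.1847]] 0.22077983859044215
yaw 0.02724686201813603
trap origin T [ 0.6256 -0.0111]
trap origin S [ 0.6305 -0.0121]
pad (array([ 0.6201, -0.0108,  0.1548]), np.float64(0.00021645659503736152))
tipL (array([0.4792, 0.0404, 0.1885]), np.float64(0.0007189337293380299)) [[0.4793 0.0401 0.191 ]]
tipR (array([ 0.4832, -0.0696,  0.1894]), np.float64(0.0002681992053105787)) [[ 0.4833 -0.0692  0.191 ]]
piv [[ 0.522   0.0414  0.127 ]
 [ 0.5244 -0.0689  0.127 ]]
tumbler [[ 0.5023 -0.2124  0.05  ]] [[ 0.5028 -0.2376  0.0958]]
```

Both views agree: yaw is about 0.025, the trap origin is about (0.628, -0.0115), the lid is about 0.46 rad open, and the pad and tip heights are as expected. I'll shut the lid with the closed fingers, following the pad's arc.

```bash
cat >> h.py <<'E'
from scipy.spatial.transform import Rotation as Rn
YAW=.025; O=np.array([.628,-.0115])
def W(x,y,z): c,s=np.cos(YAW),np.sin(YAW); return np.array([O[0]+c*x-s*y,O[1]+s*x+c*y,z])
Q=(Rn.from_euler('z',YAW)*Rn.from_quat([1,0,0,0])).as_quat()
def f(): return np.round(r.current_contact_force(),1)
E
python3 - <<'E'
from h import *
r.set_gripper(0.0)
def pad(th): return W(.08-.1*np.cos(th)+.012*np.sin(th),0,.103+.1*np.sin(th)+.012*np.cos(th))
OV=r.finger_overhang
p=pad(.46); print(p)
r.move_to(p+[0,0,.08+OV],Q); print(r.current_tool_pos(),f(),r.current_q())
r.move_linear(p+[0,0,.02+OV]); print(f())
for th in [.42,.34,.26,.18,.12,.08,.05]:
    r.move_linear(pad(th)+[0,0,OV],vel=.06); print(th,f(),r.current_tool_pos()[2].round(4),r.current_t().__round__(1))
    if np.linalg.norm(f())>25: break
save('top','top1.png')
E
```

```text
[ 0.62372346 -0.01160694  0.15814744]
[ 0.62366899 -0.01241463  0.26015105] [0.3 0.4 0.4] [-9.44543387e-02  4.79098124e-01  1.44102179e+00 -1.69135250e-04
  1.22148906e+00  1.45227281e+00]
[ 0.3 -0.   0.8]
0.42 [ 0.2  0.2 -0.1] 0.1765 4.4
0.34 [-0.2 -0.6 -0.5] 0.1693 4.7
0.26 [-1.5 -0.   0.4] 0.1619 4.9
0.18 [-0.6 -0.  -0.6] 0.1543 5.2
0.12 [-0.5  0.2  0.6] 0.1485 5.5
0.08 [-0.1 -0.1  0. ] 0.1446 5.7
0.05 [-0.4 -0.1  0.7] 0.1417 6.0
```

View pics/top1.png

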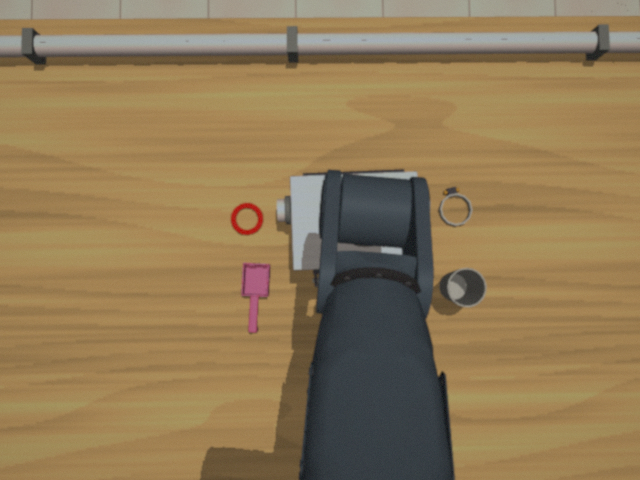

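```bash
python3 - <<'E'
from h import *
save('scene','scene1.png'); print(r.current_tool_pos(),r.current_opening())
E
```

```text
[ 0.60860738 -0.01196385  0.14183276] -0.0009141058371990564
```

View pics/scene1.png

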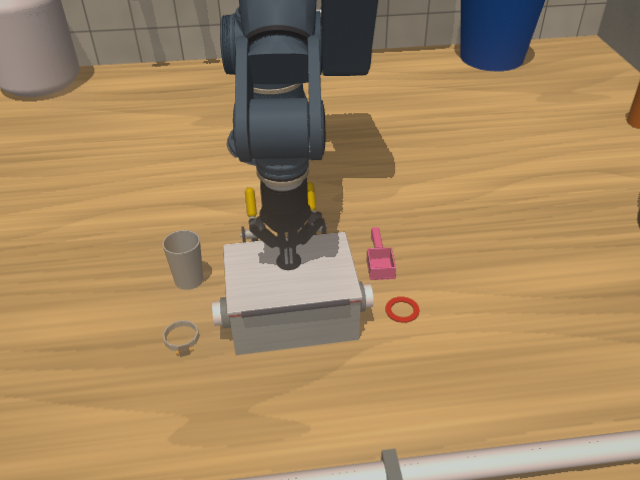

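The lid has followed the fingers, which sit on the pad at (289,262) in the scene view, and it is nearly shut. I'll finish the push in small steps, watching the force.

```bash
python3 - <<'E'
from h import *
z=.1415
while z>.128:
    z-=.001
    r.move_linear(W(-.02,0,z),vel=.03); r.sleep(.1); F=f(); print(round(z,4),F,r.current_tool_pos()[2].round(4))
    if abs(F[2])>15: break
r.move_linear(W(-.02,0,.24),vel=.2)
r.move_to(W(-.215,-.02,.28),Q)
print(f(),r.current_t()); save('scene','scene2.png'); save('top','top2.png')
E
```

```text
0.1405 [ 0.7 -0.2  0.7] 0.1405
0.1395 [-0.1  0.2  2.3] 0.1395
0.1385 [-0.9  0.1  1.6] 0.1384
0.1375 [-0.7 -0.6  0.6] 0.1374
0.1365 [-4.3  0.2  8.6] 0.137
0.1355 [-6.9 -0.2 15.9] 0.1369
[0.  0.5 0.4] 9.6667
```

View pics/scene2.png

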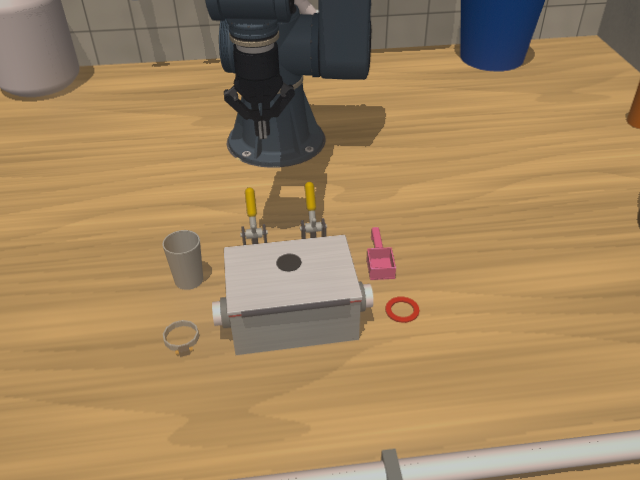

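View pics/top2.png

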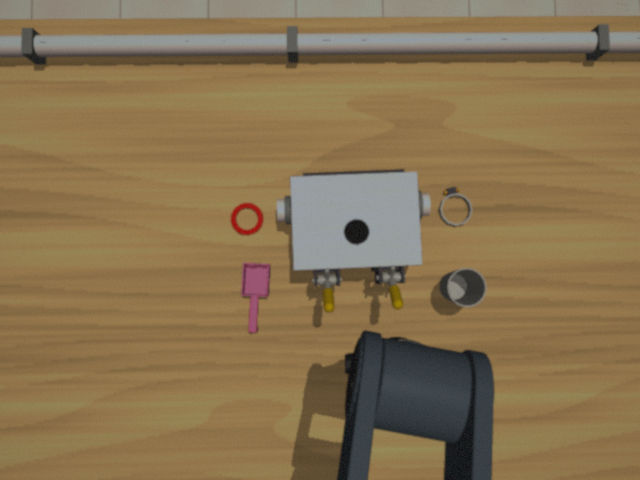

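```bash
python3 - <<'E'
from h import *
np.set_printoptions(precision=4,suppress=True)
im=dict(np.load('pics/scene2.npz'))
h=cv2.cvtColor(im['pixels'],cv2.COLOR_RGB2HSV)
m=((h[...,1]<60)&(h[...,2]>125)).astype(np.uint8); m[:235]=0;m[330:]=0;m[:,:215]=0;m[:,370:]=0
m=cv2.erode(m,np.ones((7,7)))
ys,xs=np.nonzero(m); P=atd(im,np.c_[xs,ys]); P=P[(P[:,2]>.09)&(P[:,2]<.2)]
for t in [.02,.01,.006,.004]:
    q=np.linalg.svd(P-P.mean(0),full_matrices=False)[2][2];q*=np.sign(q[2]); P=P[abs((P-P.mean(0))@q)<t]
print(len(P),q,P.mean(0),P.min(0),P.max(0))
E
```

```text
6495 [-0.0017  0.0004  1.    ] [ 0.6357 -0.0136  0.1122] [ 0.5486 -0.1201  0.1083] [0.7112 0.0997 0.1163]
```

The lid is shut: the fitted plane is level (tilt 0.002 rad) with its top at 112 mm. The levers are still open. Left latch next.

```bash
cat >> h.py <<'E'
def latch(y):
    z=.190
    r.move_to(W(-.215,y,.26),Q); r.move_linear(W(-.205,y,z),vel=.15)
    pk=0
    for x in list(np.arange(-.18,-.094,.006)):
        r.move_linear(W(x,y,z),vel=.06); F=f(); print(round(x,3),F)
        if np.linalg.norm(F)>30: print('STOP');break
    r.move_linear(W(-.215,y,z),vel=.15); r.move_linear(W(-.215,y,.26),vel=.15); print(f(),r.current_t())
E
python3 - <<'E'
from h import *
latch(.055); save('scene','scene3.png')
E
```

```text
-0.18 [0.4 0.4 0.5]
-0.174 [ 0.6  1.2 -0.7]
-0.168 [-0.1 -0.3  0.2]
-0.162 [-2.4 -0.9 -1.4]
-0.156 [-2.5 -0.6 -0. ]
-0.15 [-1.6  0.6 -0.7]
-0.144 [-1.3  0.7 -0.5]
-0.138 [-1.7  0.3 -0.1]
-0.132 [-0.3  0.4  0.5]
-0.126 [ 0.1  0.8 -0.3]
-0.12 [0.9 0.3 1.2]
-0.114 [-0.4 -0.6 -0.8]
-0.108 [-0.4  0.2 -0. ]
-0.102 [-1.  -0.1  0.4]
-0.096 [0.1 0.3 0.4]
[-0.4 -0.4  0.2] 16.425
```

View pics/scene3.png

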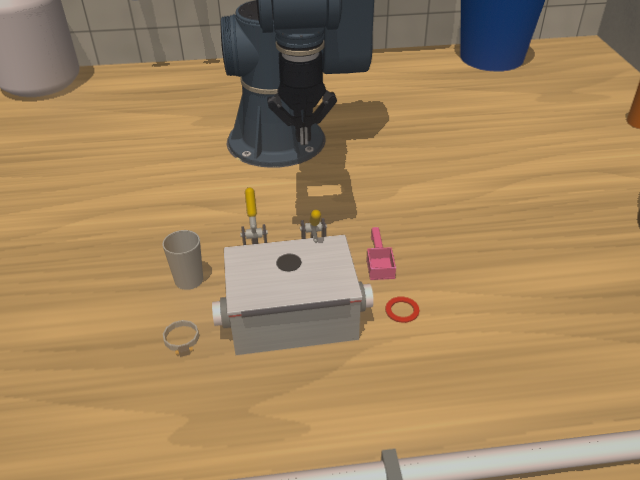

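The left lever (310-320, 213) now leans over the cover, so the next push is the right one.

```bash
python3 - <<'E'
from h import *
latch(-.055); r.move_to([.30,-.02,.32],Q); save('scene','scene4.png'); S=save('scene','scene5.png'); T=save('top','top5.png'); print(r.current_t())
for n,im in (('S',S),('T',T)):
    m=yellow(im)
    for s,c,mm in comps(m,15):
        print(n,s,c); P=atd(im,np.argwhere(mm)[:,::-1]); print(np.median(P,0).round(4))
b=cv2.resize(T['pixels'][160:340,230:500],None,fx=2.8,fy=2.8,interpolation=cv2.INTER_CUBIC);cv2.imwrite('pics/ct5.png',b[:,:,::-1])
a=cv2.resize(S['pixels'][175:365,155:435],None,fx=2.8,fy=2.8,interpolation=cv2.INTER_CUBIC);cv2.imwrite('pics/cs5.png',a[:,:,::-1])
E
```

```text
-0.18 [ 0.1  0.4 -0.3]
-0.174 [-0.5 -0.1 -0.4]
-0.168 [ 1.2 -0.4  0.8]
-0.162 [-2.8 -0.2 -1. ]
-0.156 [-2.1 -0.1 -1.4]
-0.15 [-1.5  0.1 -0.1]
-0.144 [-0.5  0.4 -0.4]
-0.138 [-1.5 -0.3  1.2]
-0.132 [-0.1  0.2  0.8]
-0.126 [-0.6 -0.5  0.1]
-0.12 [ 0.1 -0.2  0.7]
-0.114 [-0.2  0.7 -0.9]
-0.108 [-0.9 -0.1 -0.2]
-0.102 [-0.   0.1 -0.1]
-0.096 [ 0.3 -0.2 -0.3]
[ 0.5 -0.2  0.6] 23.2417
24.0083
S [312 211   7   5  27] [315.22222222 212.85185185]
[0.5696 0.0411 0.1902]
S [249 217   7   6  30] [251.93333333 219.23333333]
[ 0.5729 -0.0687  0.1907]
T [391 247   8  21 118] [394.26271186 256.11016949]
[ 0.5599 -0.0672  0.1859]
T [323 250   8  21 124] [326.5483871  259.56451613]
[0.555  0.0428 0.1844]
```

View pics/ct5.png

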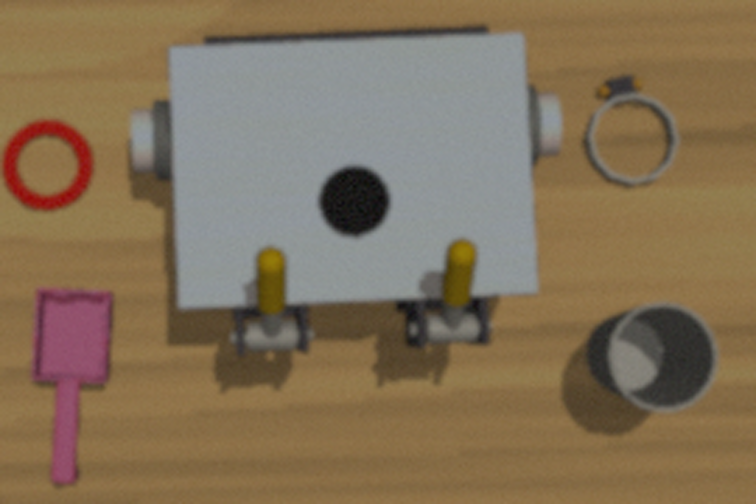

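View pics/cs5.png

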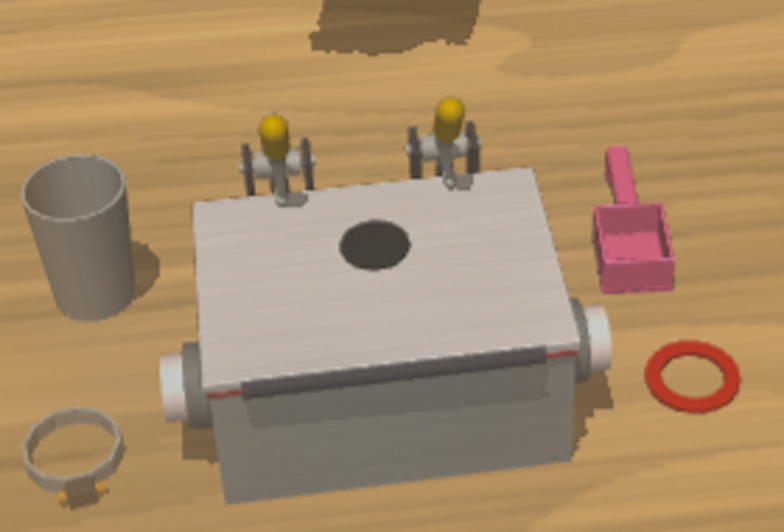

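Both levers lie over the cover with their noses on its front edge. The tips are at x≈0.570 and 0.573 and z≈0.190, which matches the locked position. The lid is shut and the loose items look unmoved, so I'm handing in.

```bash
python3 -c "
from h import *
r.hand_in(); print(r.current_t())"
```

```text
the job is handed in; nothing more can be done
the job is handed in; nothing more can be done
```

The grease trap cover is fully shut and both yellow latch levers are locked over it. I handed the job in at about 24 s, well under the 53 s limit.

- **Cover:** I pushed it down on the pad with the closed fingers, ending with about 16 N of downward push. Before I pushed the latches, a plane fitted to the depth image showed its top level to 0.002 rad and 112 mm above the floor, as it should be when shut.
- **Latches:** I pushed the left lever past its middle, then the right one, with less than 4 N on each. In the last images both lean over the cover with their noses on its front edge. The tips are about 190 mm above the floor, against 191 mm when locked.
- **Other items:** the tumbler, scoop, gasket and pipe clamp look unmoved by eye in the last images. I did not measure their positions again.
- **Robot:** the arm stood clear of everything at hand-in.

No check failed. The two cameras differed by about 5 mm on the trap's x position. I used the middle value, and the pushes worked from there.

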